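Post the empty pepper tin through the counter bin's sprung flap

TASK

Throw the empty flat pepper tin into the counter-top bin: push it upright down through the mouth so that it swings the sprung flap open, keep hold of it until its lower half is in and past the flap's edge, then let it drop in so that the flap springs shut behind it. Leave the pepper grinder standing where it is.

Things in the scene. Friction and masses are not known exactly. Their poses are not given: they have to be found in the camera images.
- tin: Empty flat pepper tin: upright steel box with flush press-on metal lid, 24 (x) by 56 (y) by 100 mm tall, 0.13 kg. Origin: centre of its underside, z up. Stands at any of three places; grip it across the 24 mm near the top. Bystanders not to be mistaken for it: a squat square tin (56 by 56 by 80 mm, same metal and lid), the round grinder, a round open steel tumbler.
- bin: Fixed steel bin 180 (x) by 220 (y) by 190 mm high (z), origin centre of underside. Mid-top mouth, black-lipped, 66 (x) by 130 mm (y), shut by a flap hinged on the mouth's +x edge (away from robot, hinge barrel seen), 58 mm long, swinging down only. The tin enters upright, its 24 mm along bin x. Aim its centre 9 mm to -x of the mouth's centre, y 0; play 10 mm each way. Floor 4 mm thick.
- flap (a joint): The bin's sprung steel flap, rad: 0 shut (level), growing as it swings down, stop at 1.35. A push of 2 to 3 N near its middle opens it. With the tin's underside 60 mm below the bin's top it stands at about 1.0 and its edge has passed onto the tin's side; flap and mouth are polished, so the tin released there slides in by its own weight and the flap shuts above it.
- grinder: Bystander: push-button pepper grinder, a round clear acrylic cylinder with steel collar and small black button on top, 50 mm across, 125 mm tall, upright. Origin: centre of its underside. To be left alone.

How it is judged:
By the outcome, as a careful person would: the job done as asked, in the order asked, and still so for the second after the job is handed in, with the robot touching nothing.
It also fails if it takes over 35 s, if anything falls off the work surface, if the arm or the gripper's body presses on something with over 40 N, if the wrist force passes 120 N, or if a joint passes its speed limit or range.

ROBOT

A 6-joint arm with a two-finger parallel gripper is mounted at the origin on the work surface. World frame = base frame: x ahead of the robot, y to its left, z up, the work surface at z = 0. Lengths are in m, angles in degrees, forces in N, time in s.
With the tool pointing down it reaches from about 0.325 to 0.85 m from the base axis. Payload 4.4 kg.
Tool frame: the origin (TCP) lies midway between the tips of the shut fingers; the grasp point (between the pads) lies 19 mm behind it; x points along the fingers, z is the direction in which the jaws open and shut, and the axes are right-handed (so a half turn about x gives the same grasp; the last joint's range is limited). The gripper opens to 94 mm and grips with 3 to 60 N. Pads are 16 mm wide; open, the fingers measure 119 mm over their backs; the gripper's body (75 mm by 177 mm) begins 78 mm behind the grasp point.
Start: joints at [-85.743, 11.837, 88.321, -0, 79.842, -8.623], TCP at [0.128, -0.561, 0.205] pointing down, gripper open.
Joint ranges: [-156.59, 156.59], [-49.26, 127.26], [12.9, 141.05], [-63.56, 243.56], [4.71, 150.69], [-161.64, 161.64]. Speed limits (degrees/s): [159.86, 159.86, 180, 180, 180, 180].

INTERFACE

Orientations are given as a 3x3 rotation matrix whose columns are the frame's x, y, z axes.
In Python, from bench import manip gives the robot as it stands.
- The arm moves only by the tool jog_arm, never from a script. Its argument "increments" is a list of rows, each a list of 6 numbers: the shift along the tool's x, y, z in mm, then the turn, a rotation vector about the tool's x, y, z in degrees. In form: [[tx, ty, tz, wx, wy, wz], ...]. A call has 1 to 20 rows; each row is the pose to reach, as a shift and turn from the pose measured when the call began, along the tool's axes at that moment; what a row does not reach only later rows make up. A row lasts 1/12 s, in which the tool goes at most 41.7 mm and 7.16 degrees, less where a joint would pass 70% of its speed; a pose out of reach is approached as far as the arm can. A call with a gripper value outside its range is refused whole. "claw" is the closure in counts, from 0 (fully open) to 255 (shut), set as the call begins (left out, the last holds). The fingers move at their own pace and stop on an object; "grip_force" is the grip in N (left out, the last holds). Time passes only in rows, so rows that repeat a pose let the fingers close. It gives the time, the measured TCP pose, the force and the opening at its end, in the units of the state.
- manip.read_state(): the state, without advancing time (a new reading comes with each control period).
- manip.read_camera(name): name is "scene" or "top"; returns a dict with "color" (384x512x3 uint8, red, green, blue), "K" (3x3 intrinsics, pixels), "world_to_cam" (4x4, takes a point from world to camera coordinates). Camera axes: x right, y down, z forward; pixel columns grow to the right and rows downward; lengths in m; the calibration is good to about 2 mm. A picture is of the moment at which its call begins. There is no depth.
- manip.sign_off(): hands the job in, once; it reports no verdict.
The state is a dict: "time": time; "qpos": joint angles; "joint_vel": joint speeds; "effort": joint torques, N m; "eef_pos": TCP position; "ee_rot": TCP orientation; "contact_force": force on the tool from outside, world axes, zero at the start; "wrist_torque": the same for the moment, N m; "opening": finger opening in m.
Only numpy, scipy, OpenCV 4.12 (cv2) and the standard library are available. Lean on these libraries where they do the work, as an engineer would, in place of code of your own. Each camera call takes 0.05 s, during which the arm holds its last target. There are 200 camera calls.

## Working session

There is one attempt and no reset: what is moved stays moved. The work goes in short steps, Python scripts to look and compute and a tool call to move; the robot and the scene stay as the last step left them, time stands still between calls to the robot, and variables do not carry over. Pictures are saved under pics/ and viewed, on a budget of 10 in all, crops included, one or two more only if the job needs it, and the job is handed in when it is done.

Besides the shell and the picture viewer there is one more tool, called after ">>>" by a JSON object that holds its "op" and its "data". jog_arm: Moves the arm, as the interface text tells. Its arguments: {"type":"object","properties":{"increments":{"type":"array","items":{"type":"array","items":{"type":"number"}}},"claw":{"type":"number"},"grip_force":{"type":"number"}},"required":["increments"]}

```bash
mkdir -p pics
cat > h.py <<'E'
import numpy as np, cv2
from bench import manip
def shot(n,f=None):
    c=manip.read_camera(n)
    if f: cv2.imwrite('pics/'+f,cv2.cvtColor(c['color'],cv2.COLOR_RGB2BGR))
    return c
def ray(c,u,v,z):
    K=np.array(c['K']);T=np.array(c['world_to_cam']);R=T[:3,:3];t=T[:3,3]
    o=-R.T@t;d=R.T@np.linalg.solve(K,[u,v,1]);return o+d*(z-o[2])/d[2]
def proj(c,p):
    K=np.array(c['K']);T=np.array(c['world_to_cam']);q=K@(T[:3,:3]@np.array(p)+T[:3,3]);return q[:2]/q[2]
E
python3 - <<'E'
from h import *
import pickle
np.set_printoptions(precision=3,suppress=True)
for n in('scene','top'):
    c=shot(n,n+'0.png');pickle.dump(c,open(n+'0.pkl','wb'))
    T=np.array(c['world_to_cam']);print(n,-T[:3,:3].T@T[:3,3]);print(T[:3,:3])
s=manip.read_state();print(s)
E
```

```text
scene [0.671 0.3   1.226]
[[-0.909  0.417 -0.007]
 [ 0.399  0.865 -0.305]
 [-0.121 -0.28  -0.952]]
top [ 0.427 -0.051  0.914]
[[ 0.025 -0.999 -0.023]
 [-0.993 -0.022 -0.117]
 [ 0.117  0.026 -0.993]]
{'time': 0.1, 'qpos': array([-85.743,  11.879,  88.395,  -0.   ,  79.842,  -8.622]), 'joint_vel': array([ 0.076, -0.105, -0.22 ,  0.057,  0.041,  0.004]), 'effort': array([  0.   , -37.186, -28.229,   0.07 ,   0.031,  -0.   ]), 'eef_pos': array([ 0.128, -0.56 ,  0.204]), 'ee_rot': array([[-0.   ,  0.975,  0.223],
       [ 0.002,  0.223, -0.975],
       [-1.   ,  0.   , -0.002]]), 'contact_force': array([ 0.709,  0.271, -1.423]), 'wrist_torque': array([ 0.018, -0.008,  0.016]), 'opening': 0.09436600440749686}
```

View pics/scene0.png

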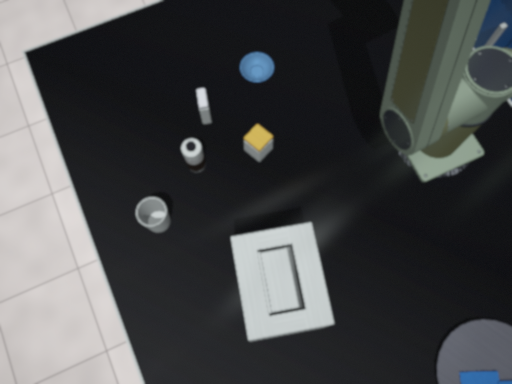

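View pics/top0.png

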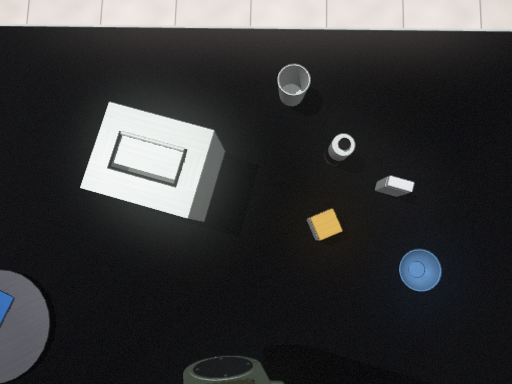

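Scene view: bin at (282,280), flat tin at (203,105), grinder (192,151), tumbler (152,213), square block with an orange top (258,140), blue bowl (257,67). Top view: flat tin (395,185), grinder (342,147), bin mouth (148,158). I'll measure the tin and the bin mouth from enlarged crops.

Run:
```python
from h import *
a=cv2.imread('pics/top0.png');b=cv2.imread('pics/scene0.png')
r=lambda i,x,y,w,h,k:cv2.resize(i[y:y+h,x:x+w],None,fx=k,fy=k,interpolation=cv2.INTER_CUBIC)
# top: tin 5x(370,165,60,40)->(480... )
A=np.hstack([r(a,365,165,60,40,6),r(b,180,75,60,40,6)])
B=np.hstack([r(a,75,95,180,135,2),r(b,222,215,120,135,2)])
B=np.hstack([B,np.zeros((270,720-B.shape[1],3),np.uint8)])
cv2.imwrite('pics/crops.png',np.vstack([A,B]))
```

```text
(no output)
```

View pics/crops.png

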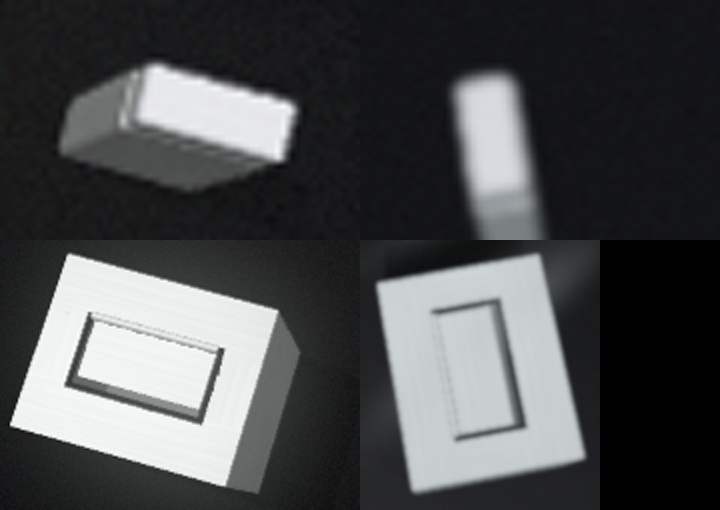

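Crops show the tin's bright top face cleanly in the top view. They also show the bin's top outline and the black-lipped mouth, with its hinge barrel on the +x (upper) side.

```bash
cat > m.py <<'E'
from h import *
import pickle
np.set_printoptions(precision=4,suppress=True)
def rect(c,mask,z,name):
    cs,_=cv2.findContours(mask,cv2.RETR_EXTERNAL,cv2.CHAIN_APPROX_NONE)
    k=max(cs,key=cv2.contourArea)[:,0]
    W=np.array([ray(c,u,v,z)[:2] for u,v in k])*1000
    (x,y),s,a=cv2.minAreaRect(W.astype(np.float32))
    bp=cv2.boxPoints(((x,y),s,a));e=[bp[1]-bp[0],bp[2]-bp[1]];l=max(e,key=np.linalg.norm)
    ang=np.degrees(np.arctan2(l[1],l[0]))%180
    print(name,'centre',x,y,'size',s,'long axis deg',ang); return x,y,ang
def win(g,x,y,w,h):
    m=np.zeros_like(g);m[y:y+h,x:x+w]=g[y:y+h,x:x+w];return m
if __name__=='__main__':
    C={n:pickle.load(open(n+'0.pkl','rb')) for n in('scene','top')}
    G={n:cv2.cvtColor(C[n]['color'],cv2.COLOR_RGB2GRAY) for n in C}
    for n,t,b in(('top',(365,165,60,40),(75,95,185,135)),('scene',(185,80,40,50),(222,215,120,135))):
        c,g=C[n],G[n]
        for th in(150,170,190): rect(c,((win(g,*t)>th)*255).astype(np.uint8),.1,f'{n} tin{th}')
        for th in(130,170):
            m=((win(g,*b)>th)*255).astype(np.uint8); rect(c,m,.19,f'{n} bin{th}')
        # mouth: dark pixels inside the bin top's hull
        cs,_=cv2.findContours(m,cv2.RETR_EXTERNAL,cv2.CHAIN_APPROX_NONE);k=cv2.convexHull(max(cs,key=cv2.contourArea))
        f=cv2.erode(cv2.fillConvexPoly(np.zeros_like(g),k,255),np.ones((13,13)))
        for th in(100,140):
            d=cv2.findNonZero(((f>0)&(g<th)).astype(np.uint8))
            rect(c,cv2.fillConvexPoly(np.zeros_like(g),cv2.convexHull(d),255),.19,f'{n} mouth{th}')
    c,g=C['top'],G['top']
    for nm,u,v,z in(('grinder',342,145,.125),('orange',324,223,.08),('bowl',420,270,.04),('tumbler',294,77,.1)): print(nm,ray(c,u,v,z)[:2])
    c=C['scene']
    for nm,u,v,z in(('grinder',191,146,.125),('orange',258,135,.08),('bowl',257,67,.04),('tumbler',152,209,.1)): print(nm,ray(c,u,v,z)[:2])
E
python3 m.py
```

```text
top tin150 centre 543.1188354492188 -333.4662780761719 size (53.923824310302734, 21.380672454833984) long axis deg 74.925705
top tin170 centre 543.1517944335938 -333.5102233886719 size (52.837974548339844, 20.97283935546875) long axis deg 75.28013
top tin190 centre 543.383056640625 -333.55694580078125 size (51.81713104248047, 19.537025451660156) long axis deg 74.92118
top bin130 centre 568.4596557617188 187.98605346679688 size (221.86279296875, 180.66476440429688) long axis deg 75.65209
top bin170 centre 568.320556640625 188.93438720703125 size (220.08387756347656, 179.93057250976562) long axis deg 75.71166
top mouth100 centre 567.9415283203125 188.11874389648438 size (141.99317932128906, 76.5371322631836) long axis deg 76.11183
top mouth140 centre 568.1873779296875 188.17910766601562 size (143.90171813964844, 78.85106658935547) long axis deg 75.78926
scene tin150 centre 546.3983764648438 -327.9524841308594 size (63.55826950073242, 23.857635498046875) long axis deg 74.723915
scene tin170 centre 545.80517578125 -331.4205017089844 size (54.80809020996094, 21.702133178710938) long axis deg 74.714
scene tin190 centre 545.6270751953125 -331.3432922363281 size (50.73599624633789, 18.746517181396484) long axis deg 75.23674
scene bin130 centre 570.02978515625 189.69728088378906 size (223.17274475097656, 182.37863159179688) long axis deg 75.76121
scene bin170 centre 570.1046752929688 189.47470092773438 size (219.57931518554688, 179.04495239257812) long axis deg 75.76441
scene mouth100 centre 567.5217895507812 190.0702362060547 size (138.3041534423828, 71.85604858398438) long axis deg 74.889336
scene mouth140 centre 568.7415161132812 189.3074188232422 size (142.1516571044922, 76.18095397949219) long axis deg 75.8165
grinder [ 0.6187 -0.204 ]
orange [ 0.4546 -0.1735]
bowl [ 0.356  -0.3947]
tumbler [ 0.7781 -0.102 ]
grinder [ 0.6241 -0.2041]
orange [ 0.453  -0.1806]
bowl [ 0.3607 -0.3882]
tumbler [ 0.7717 -0.1019]
```

Both views agree to about 2 mm, and the sizes match: tin centre (544,-332.5), yaw -15°; bin (569,189), yaw -14.3°, so the aim point is (560.5,191).

```bash
cat > g.py <<'E'
import sys
from h import *
from scipy.spatial.transform import Rotation as Rn
np.set_printoptions(precision=1,suppress=True)
def goal(x,y,z,yaw):
    s=manip.read_state();R=np.array(s['ee_rot']);a=np.radians(yaw)
    X=np.array([0,0,-1.]);Z=np.array([np.cos(a),np.sin(a),0]);Y=np.cross(Z,X)
    D=np.c_[X,Y,Z]
    print('inc',R.T@(np.array([x,y,z])-np.array(s['eef_pos'])*1000),Rn.from_matrix(R.T@D).as_rotvec(degrees=True),'t',s['time'],'q',s['qpos'],'F',s['contact_force'],'open',s['opening']*1000)
goal(*map(float,sys.argv[1:5]))
E
python3 g.py 544.3 -332.5 210 -15; python3 g.py 544.3 -332.5 69 -15
```

```text
inc [  -5.2  456.4 -128.8] [-62.1  -0.1  -0.1] t 0.1 q [-85.7  11.9  88.4  -0.   79.8  -8.6] F [ 0.7  0.3 -1.4] open 94.36600440749686
inc [ 135.8  456.3 -128.6] [-62.1  -0.1  -0.1] t 0.1 q [-85.7  11.9  88.4  -0.   79.8  -8.6] F [ 0.7  0.3 -1.4] open 94.36600440749686
```

>>> {"op": "jog_arm", "data": {"increments": [[-5,30,-8,-4,0,0],[-5,65,-18,-9,0,0],[-5,100,-28,-14,0,0],[-5,135,-38,-19,0,0],[-5,170,-48,-24,0,0],[-5,205,-58,-29,0,0],[-5,240,-68,-34,0,0],[-5,275,-78,-39,0,0],[-5,310,-88,-44,0,0],[-5,345,-98,-49,0,0],[-5,380,-107,-54,0,0],[-5,415,-117,-58,0,0],[-5,440,-124,-61,0,0],[-5,456,-129,-62,0,0],[-5,456,-129,-62,0,0],[-5,456,-129,-62,0,0],[-5,456,-129,-62,0,0]], "claw": 0, "grip_force": 25}}

```text
time: 1.52
eef_pos: [0.543, -0.3326, 0.2092]
ee_rot: [[-0.002, 0.261, 0.965], [0.002, 0.965, -0.261], [-1.0, 0.002, -0.002]]
contact_force: [0.3, 0.1, -0.7]
opening: 0.0941
```

```bash
python3 g.py 544.3 -332.5 69 -15
python3 - <<'E'
from h import *
a=shot('top')['color'];b=shot('scene')['color']
r=lambda i,x,y,w,h,k:cv2.resize(i[y:y+h,x:x+w],None,fx=k,fy=k,interpolation=cv2.INTER_CUBIC)
cv2.imwrite('pics/pre.png',np.hstack([r(a,320,120,130,150,3),r(b,150,30,130,150,3)])[:,:,::-1])
E
```

```text
inc [140.2   0.2   1.6] [-0.2 -0.1 -0.1] t 1.5167 q [-39.3  19.2  78.6   0.   82.3 -24.1] F [ 0.3  0.1 -0.7] open 94.14275841004239
```

View pics/pre.png

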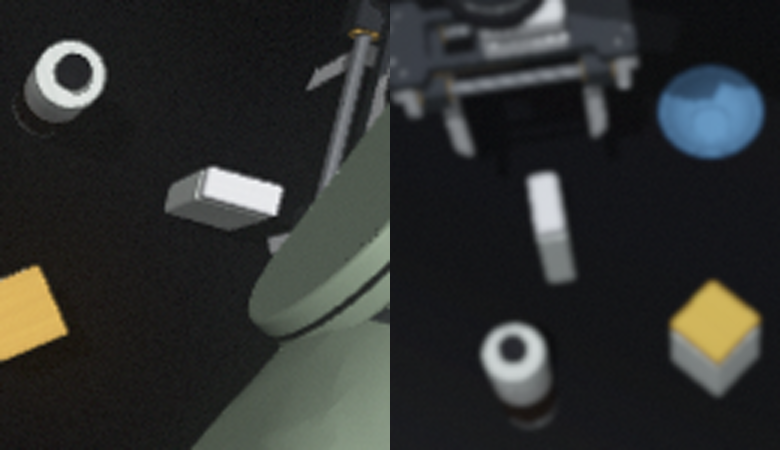

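Gripper fingers straddle the tin line in both views; left and right tips in the scene view at about (173,81) and (219,75). Quick consistency check of that midpoint.

Run:
```python
from h import *
import pickle
c=pickle.load(open('scene0.pkl','rb'));print(proj(c,[.543,-.3326,.209]),ray(c,196.3,78,.209))
```

```text
[197.28792364  74.08894889] [ 0.54923298 -0.32372753  0.209     ]
```

>>> {"op": "jog_arm", "data": {"increments": [[20,0,1,0,0,0],[45,0,2,0,0,0],[70,0,2,0,0,0],[95,0,2,0,0,0],[115,0,2,0,0,0],[130,0,2,0,0,0],[138,0,2,0,0,0],[140,0,2,0,0,0],[140,0,2,0,0,0],[140,0,2,0,0,0]]}}

```text
time: 2.45
eef_pos: [0.545, -0.3344, 0.0709]
ee_rot: [[0.001, 0.263, 0.965], [0.001, 0.965, -0.263], [-1.0, 0.001, 0.001]]
contact_force: [1.0, 0.3, 0.5]
opening: 0.094
```

>>> {"op": "jog_arm", "data": {"increments": [[1,0,0,0,0,0],[1,0,0,0,0,0],[1,0,0,0,0,0],[1,0,0,0,0,0],[1,0,0,0,0,0],[1,0,0,0,0,0],[1,0,0,0,0,0],[1,0,0,0,0,0],[1,0,0,0,0,0],[1,0,0,0,0,0],[1,0,0,0,0,0],[1,0,0,0,0,0]], "claw": 255, "grip_force": 25}}

```text
time: 3.45
eef_pos: [0.545, -0.3344, 0.0699]
ee_rot: [[0.001, 0.263, 0.965], [0.001, 0.965, -0.263], [-1.0, 0.001, 0.0]]
contact_force: [-0.5, -0.1, 0.1]
opening: 0.0243
```

Gripped (24.3 mm). Lift.

>>> {"op": "jog_arm", "data": {"increments": [[-8,0,0,0,0,0],[-25,0,0,0,0,0],[-50,0,0,0,0,0],[-75,0,0,0,0,0],[-100,0,0,0,0,0],[-125,0,0,0,0,0],[-150,0,0,0,0,0],[-175,0,0,0,0,0],[-200,0,0,0,0,0],[-220,0,0,0,0,0],[-235,0,0,0,0,0],[-240,0,0,0,0,0],[-240,0,0,0,0,0]]}}

```text
time: 4.53
eef_pos: [0.5454, -0.335, 0.3121]
ee_rot: [[0.003, 0.263, 0.965], [-0.002, 0.965, -0.263], [-1.0, -0.001, 0.004]]
contact_force: [-0.0, -0.0, -1.5]
opening: 0.0238
```

```bash
python3 g.py 560.5 191.2 310 -14.3
```

```text
inc [   1.3  511.7 -123.9] [-1.   0.2  0. ] t 4.5333 q [-39.3  16.4  70.3   0.1  93.1 -24.1] F [-0.  -0.  -1.5] open 23.831801053079978
```

>>> {"op": "jog_arm", "data": {"increments": [[1,10,-2,0,0,0],[1,30,-7,0,0,0],[1,60,-15,0,0,0],[1,92,-22,0,0,0],[1,124,-30,0,0,0],[1,156,-38,0,0,0],[1,188,-46,0,0,0],[1,220,-53,0,0,0],[1,252,-61,0,0,0],[1,284,-69,0,0,0],[1,316,-77,-0.5,0,0],[1,348,-84,-0.5,0,0],[1,380,-92,-0.5,0,0],[1,412,-100,-1,0,0],[1,444,-108,-1,0,0],[1,474,-115,-1,0,0],[1,496,-120,-1,0,0],[1,508,-123,-1,0,0],[1,512,-124,-1,0,0],[1,512,-124,-1,0,0]]}}

```text
time: 6.2
eef_pos: [0.5596, 0.1921, 0.309]
ee_rot: [[0.001, 0.245, 0.97], [-0.002, 0.97, -0.245], [-1.0, -0.002, 0.002]]
contact_force: [0.1, -0.9, -1.4]
opening: 0.0238
```

```bash
python3 g.py 560.5 191.2 310 -14.3
python3 - <<'E'
from h import *
a=shot('top','top1.png')['color'];b=shot('scene','scene1.png')['color']
r=lambda i,x,y,w,h,k:cv2.resize(i[y:y+h,x:x+w],None,fx=k,fy=k,interpolation=cv2.INTER_CUBIC)
cv2.imwrite('pics/over.png',np.hstack([r(a,60,70,195,190,2),r(b,190,160,195,190,2)])[:,:,::-1])
E
```

```text
inc [-1.  -0.7  1. ] [0.1 0.1 0.1] t 6.2 q [10.7 10.5 77.8 -0.1 91.7 24.8] F [ 0.1 -0.9 -1.4] open 23.769787674524206
```

View pics/over.png

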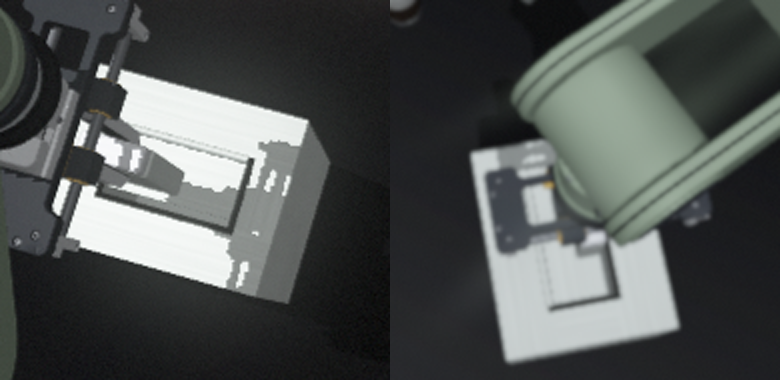

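The tin hangs upright over the mouth, seen at about (160,170) in the left crop, and the flap is still shut. Lower to just above it, then push slowly.

>>> {"op": "jog_arm", "data": {"increments": [[8,0,1,0,0,0],[20,0,1,0,0,0],[30,0,1,0,0,0],[35,0,1,0,0,0],[39,0,1,0,0,0],[44,0,1,0,0,0],[49,0,1,0,0,0],[54,0,1,0,0,0],[59,0,1,0,0,0],[64,0,1,0,0,0],[64,0,1,0,0,0]]}}

```text
time: 7.22
eef_pos: [0.5609, 0.1903, 0.2449]
ee_rot: [[0.001, 0.247, 0.969], [-0.002, 0.969, -0.247], [-1.0, -0.002, 0.002]]
contact_force: [-0.6, 0.6, 0.1]
opening: 0.0238
```

>>> {"op": "jog_arm", "data": {"increments": [[5,0,0,0,0,0],[10,0,0,0,0,0],[15,0,0,0,0,0],[20,0,0,0,0,0],[25,0,0,0,0,0],[30,0,0,0,0,0],[35,0,0,0,0,0],[40,0,0,0,0,0],[44,0,0,0,0,0],[48,0,0,0,0,0],[48,0,0,0,0,0],[48,0,0,0,0,0]]}}

```text
time: 8.22
eef_pos: [0.5602, 0.1901, 0.1962]
ee_rot: [[-0.001, 0.247, 0.969], [-0.003, 0.969, -0.247], [-1.0, -0.003, -0.0]]
contact_force: [-2.2, 0.2, -2.3]
opening: 0.0238
```

```bash
python3 g.py 560.5 191.2 196 -14.3
python3 - <<'E'
from h import *
a=shot('top','top2.png')['color'];b=shot('scene','scene2.png')['color']
r=lambda i,x,y,w,h,k:cv2.resize(i[y:y+h,x:x+w],None,fx=k,fy=k,interpolation=cv2.INTER_CUBIC)
cv2.imwrite('pics/in.png',np.hstack([r(a,70,90,130,130,3),r(b,220,210,130,130,3)])[:,:,::-1])
E
```

```text
inc [ 0.2  1.2 -0. ] [ 0.  -0.   0.2] t 8.2167 q [10.4 14.3 86.4 -0.1 79.3 24.8] F [-2.2  0.2 -2.3] open 23.819081657248724
```

View pics/in.png

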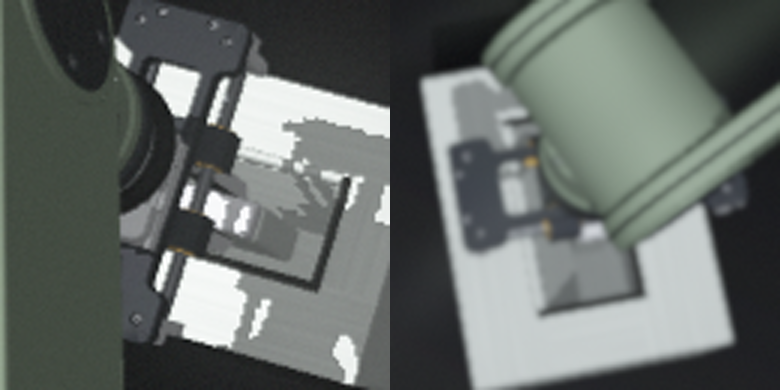

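Flap is open with its edge on the tin's side: the vertical push has gone and the sideways force is about 2 N. Underside is about 64 mm below the bin top and the fingertips are clear of it. Release.

>>> {"op": "jog_arm", "data": {"increments": [[0,0,0,0,0,0],[0,0,0,0,0,0],[0,0,0,0,0,0],[0,0,0,0,0,0],[0,0,0,0,0,0],[0,0,0,0,0,0],[0,0,0,0,0,0],[0,0,0,0,0,0],[0,0,0,0,0,0],[0,0,0,0,0,0],[0,0,0,0,0,0],[0,0,0,0,0,0]], "claw": 60}}

```text
time: 9.32
eef_pos: [0.5607, 0.1901, 0.1968]
ee_rot: [[0.001, 0.247, 0.969], [-0.002, 0.969, -0.247], [-1.0, -0.002, 0.001]]
contact_force: [0.2, -0.4, -0.3]
opening: 0.0719
```

>>> {"op": "jog_arm", "data": {"increments": [[-8,0,0,0,0,0],[-25,0,0,0,0,0],[-50,0,0,0,0,0],[-75,0,0,0,0,0],[-100,0,0,0,0,0],[-120,-25,0,0,0,0],[-130,-55,0,0,0,0],[-130,-90,0,0,0,0],[-130,-125,0,0,0,0],[-130,-160,0,0,0,0],[-130,-195,0,0,0,0],[-130,-230,0,0,0,0],[-130,-260,0,0,0,0],[-130,-280,0,0,0,0],[-130,-280,0,0,0,0],[-130,-280,0,0,0,0]]}}

```text
time: 10.65
eef_pos: [0.4915, -0.0816, 0.3281]
ee_rot: [[0.002, 0.249, 0.968], [-0.002, 0.968, -0.249], [-1.0, -0.002, 0.002]]
contact_force: [-0.1, -0.1, -0.0]
opening: 0.072
```

Run:
```python
from h import *
a=shot('top','top3.png')['color'];b=shot('scene','scene3.png')['color']
cv2.imwrite('pics/end.png',np.hstack([a,b])[:,:,::-1][:, :])
i=np.hstack([a,b]);cv2.imwrite('pics/end.png',cv2.resize(i,(800,300),interpolation=cv2.INTER_AREA)[:,:,::-1])
```

```text
(no output)
```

View pics/end.png

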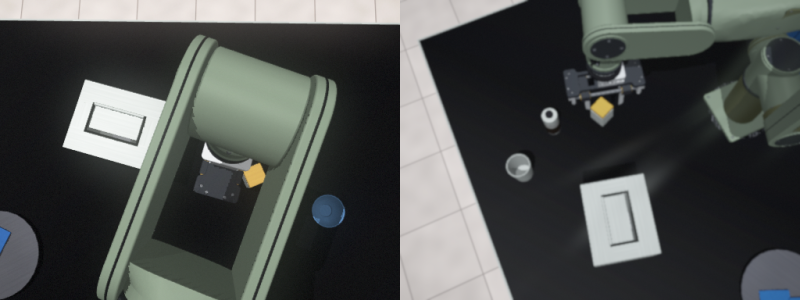

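The bin mouth is shut and empty, the tin is gone from the table, and the grinder stands at scene (192,151) as before. A numeric check against the first image, then sign off.

Run:
```python
from h import *
a=cv2.imread('pics/scene0.png',0);b=cv2.imread('pics/scene3.png',0)
d=cv2.absdiff(a,b).astype(float)
print('mouth',d[240:320,255:305].mean(),d[240:320,255:305].max(),'grinder',d[132:175,178:208].mean(),d[132:175,178:208].max(),'open-case mouth',cv2.absdiff(a,cv2.imread('pics/scene2.png',0))[240:320,255:305].mean())
manip.sign_off()
```

```text
mouth 0.43525 19.0 grinder 0.6232558139534884 4.0 open-case mouth 52.54675
the job is handed in; nothing more can be done
```

The flat pepper tin is in the bin with the flap shut behind it, and the job is handed in at about 10.8 s of the 35 s allowed.

- **What I did:** I gripped the tin across its 24 mm side near the top. I carried it over the other things and pushed it upright through the mouth until its underside was about 64 mm below the bin's top. I then let go, so it dropped in, and moved the arm clear.
- **Flap:** before release, the vertical push had gone and about 2 N of sideways force remained, so the flap's edge was on the tin's side. In the last scene image the mouth matches the first picture almost exactly (mean difference 0.4 grey levels; 52 in the picture with the tin pushed in).
- **Grinder:** it stands where it was (mean difference 0.6 grey levels).
- **Robot:** the wrist reading at the end of each move stayed within a few newtons. It was near zero at the end, so nothing was touching the robot.

**Less certain:**
- The two cameras differed by about 2 mm on the tin and bin positions.
- A fingertip position I judged by eye was off by up to about 9 mm, so I went by the arm's own reading instead.
- I could not see the tin inside the closed bin. I infer it is there because it left the gripper, is nowhere on the table, and the flap shut.

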